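# Turn the slide tray and load it into the scanner bay

### The job

The narrow slide tray with the square grip post lies the wrong way round for the loading bay. Turn it end for end and slide it along the bench, tongue first, between the guide rails of the bay until it is fully home, then let go of it. Leave the bottle and the wide tray with the round knob where they are.

Things in the scene. Friction and masses are not known exactly. Their poses are not given: they have to be found in the camera images.
- tray_grip (a point): Narrow aluminium slide tray, loose on the bench, 150 long, 84 wide, 18 high. Point: in its black 24 x 24 mm square grip post (sides parallel to the tray, top 80 high), mid-tray, 58 above the underside. x axis: towards the tongue, the 56 wide, 25 long end whose tip is 75 ahead. The other end, 75 behind, is a face plate 124 wide, 30 high, too wide for the rails. y across, z up. ~0.35 kg.
- bay: Fixed bay: two grey rails before a white housing 50 high, 75 long. Origin: on the bench, mid-rails, at the housing's face (end stop). x: the way in, z up. Rails 96 mm apart run 118 out from the stop, then flare to a mouth 118 wide at x=-139; no floor. Lips over the rails (28-33 high, 64 apart) let the tray in only by sliding from the mouth. Home: tongue at the stop, post at x=-75, plate outside.
- wide_tray: Bystander, to be left alone: a wider aluminium tray, 160 x 110 x 20 mm, with a round black knob 22 across whose top is 43 high; it does not fit the rails. Origin at the centre of its underside.
- bottle: Bystander, to be left alone: a plain translucent bottle, 72 across and about 140 tall, with an orange cap. Origin at the centre of its underside.

How it is judged:
By the outcome, as a careful person would: the job done as asked, in the order asked, and still so for the second after the job is handed in, with the robot touching nothing.
It also fails if it takes over 45 s, if anything falls off the work surface, if the arm or the gripper's body presses on something with over 40 N, if the wrist force passes 120 N, or if a joint passes its speed limit or range.

### The arm

A 7-joint arm with a two-finger parallel gripper is mounted at the origin on the work surface. World frame = base frame: x ahead of the robot, y to its left, z up, the work surface at z = 0. Lengths are in m, angles in rad, forces in N, time in s.
With the tool pointing down it reaches from about 0.35 to 0.9 m from the base axis. Payload 8.1 kg.
Tool frame: the origin (TCP) lies at the very end of the fingers, on their centre line; the grasp point (between the pads) lies 19 mm behind it; y points along the fingers, x is the direction in which the jaws open and shut, and the axes are right-handed (so a half turn about y gives the same grasp; the last joint's range is limited). The gripper opens to 92 mm and grips with 3 to 60 N. Pads are 19 mm wide; open, the fingers measure 130 mm over their backs; the gripper's body (75 mm by 190 mm) begins 47 mm behind the grasp point.
Start: joints at [1.22, 0.434, 0.025, 1.573, -0.012, 1.134, -0.075], TCP at [0.153, -0.606, 0.227] pointing down, gripper open.
Joint ranges: [-2.62, 2.62], [-0.44, 2.09], [-1.27, 1.32], [0.08, 2.57], [-1.32, 4.46], [0.12, 2], [-2.74, 2.74]. Speed limits (rad/s): [2.22, 2.22, 3.01, 3.01, 3.14, 3.14, 3.14].

### API

Orientations are given as a rotation vector (axis times angle).
In Python, from cell import arm, imaging gives the robot as it stands. The module is installed in compiled form; this text tells all that it offers.
- The arm moves only by the tool send_rows, never from a script. Its argument "steps" is a list of rows, each a list of 5 numbers: the opening, from 0 (shut) to 1 (fully open), then the shift along the tool's x, y, z in cm, then the turn about the tool's y in rad. In form: [[jaw, x, y, z, roll], ...]. A call has 1 to 20 rows; each row is the pose to reach, as a shift and turn from the pose commanded when the call began, along the tool's axes at that moment; what a row does not reach only later rows make up. A row lasts 1/8 s, in which the tool goes at most 62.5 mm and 10.7 degrees, less where a joint would pass 70% of its speed; a pose out of reach is approached as far as the arm can. A call with a gripper value outside its range is refused whole. The fingers move at their own pace and stop on an object; "squeeze" is the grip in N (left out, the last holds). Time passes only in rows, so rows that repeat a pose let the fingers close. It gives the time, the measured TCP pose, the force and the opening at its end, in the units of the state.
- arm.observe(): the state, without advancing time (a new reading comes with each control period).
- imaging.get_image(name): name is "side" or "top"; returns the picture (420x560x3 uint8, blue, green, red); there is no depth.
- imaging.camera_params(name): a dict with "camera_matrix" (3x3 intrinsics, pixels), "position" and "orientation" of the camera in the world. Camera axes: x right, y down, z forward; pixel columns grow to the right and rows downward; lengths in m; the calibration is good to about 2 mm. A picture is of the moment at which its call begins. camera_params takes no time and is no camera call.
- arm.sign_off(): hands the job in, once; it reports no verdict.
The state is a dict: "clock": time; "joints": joint angles; "dq": joint speeds; "joint_efforts": joint torques, N m; "position": TCP position; "ee_rot": TCP orientation; "force": force on the tool from outside, world axes, zero at the start; "ft_torque": the same for the moment, N m; "width": opening from 0.0 (shut) to 1.0 (fully open).
Only numpy, scipy, OpenCV 4.12 (cv2) and the standard library are available. Lean on these libraries where they do the work, as an engineer would, in place of code of your own. Each camera call takes 0.05 s, during which the arm holds its last target.

## Working session

There is one attempt and no reset: what is moved stays moved. The work goes in short steps, Python scripts to look and compute and a tool call to move; the robot and the scene stay as the last step left them, time stands still between calls to the robot, and variables do not carry over. Pictures are saved under pics/ and viewed, and the job is handed in when it is done.

Besides the shell and the picture viewer there is one more tool, called after "Request:" as a command line: name --pt "numbers of a row" for each row, then --argument value for the rest. send_rows: Moves the arm, as the interface text tells. Its arguments: {"type":"object","properties":{"steps":{"type":"array","items":{"type":"array","items":{"type":"number"}}},"squeeze":{"type":"number"}},"required":["steps"]}

```bash
mkdir -p pics
python3 - <<'E'
from cell import arm, imaging
import cv2
s=arm.observe()
for k in s: print(k,s[k])
for n in("side","top"):
    cv2.imwrite(f"pics/{n}0.png",imaging.get_image(n)); print(imaging.camera_params(n))
E
```

```text
clock 0.0
joints [ 1.22042039  0.43520509  0.02501024  1.57411665 -0.01157758  1.13403251
 -0.07509224]
dq [-1.78147510e-03  7.86041172e-04  1.13352019e-03  1.34693515e-03
  8.00981834e-04  7.01070616e-04 -6.10412707e-05]
joint_efforts [ 2.69408365e-04 -6.67857814e+01  9.85306688e-01 -3.14465797e+01
 -6.04925863e-02  4.29543585e-02  1.72808868e-04]
position [ 0.15306356 -0.60541701  0.22594899]
ee_rot [-1.31536866  1.02584062 -1.02353975]
force [ 0.81120826 -0.80932797  0.27822635]
ft_torque [-0.01510762  0.03614038  0.00699158]
width 0.9999813964905877
{'camera_matrix': array([[427.45844731,   0.        , 278.09418789],
       [  0.        , 427.45844731, 207.8012695 ],
       [  0.        ,   0.        ,   1.        ]]), 'position': array([0.18784538, 0.79244172, 0.79720493]), 'orientation': array([-0.58661025,  2.56723383, -1.28188913])}
{'camera_matrix': array([[379.532305  ,   0.        , 281.14865111],
       [  0.        , 379.532305  , 203.50299075],
       [  0.        ,   0.        ,   1.        ]]), 'position': array([ 0.54610118, -0.08407901,  0.9196504 ]), 'orientation': array([-2.18182503,  2.17936205, -0.14261967])}
```

View pics/side0.png

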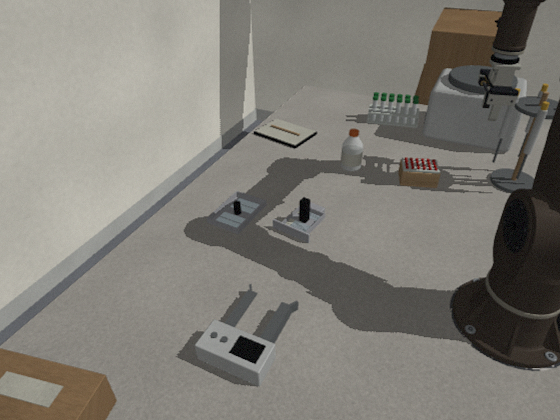

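View pics/top0.png

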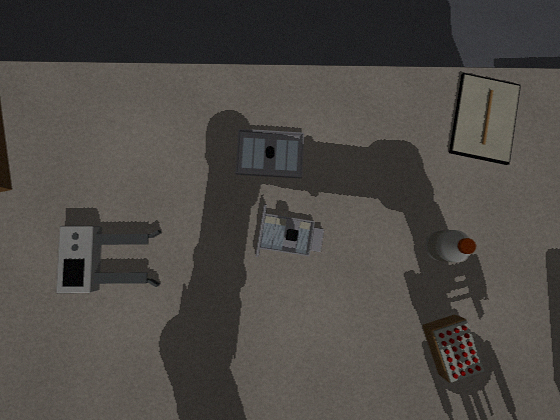

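The top view has the bay on the left (housing about (75,258)) with its mouth opening right, towards -y. The narrow tray's post is at (291,235) with the tongue to the right at (318,240) and the plate at (262,225). The wide tray is at (270,153) and the bottle at (455,247).

```bash
cat > h.py <<'E'
import numpy as np, cv2
from cell import arm, imaging
from scipy.spatial.transform import Rotation as R
def ray(n,uv):
    p=imaging.camera_params(n); K=p['camera_matrix']
    d=R.from_rotvec(p['orientation']).as_matrix()@np.linalg.inv(K)@np.r_[uv,1.]
    return np.array(p['position']),d
def plane(n,uv,z):
    o,d=ray(n,uv); return o+d*(z-o[2])/d[2]
def proj(n,X):
    p=imaging.camera_params(n); c=R.from_rotvec(p['orientation']).as_matrix().T@(np.array(X)-p['position'])
    q=p['camera_matrix']@c; return q[:2]/q[2]
E
python3 - <<'E'
from h import *
t=cv2.imread("pics/top0.png")
print(R.from_rotvec(arm.observe()['ee_rot']).as_matrix().round(3))
c=t[190:270,230:350]; cv2.imwrite("pics/c1.png",cv2.resize(c,None,fx=6,fy=6,interpolation=cv2.INTER_NEAREST))
c=t[195:305,45:175]; cv2.imwrite("pics/c2.png",cv2.resize(c,None,fx=5,fy=5,interpolation=cv2.INTER_NEAREST))
s=cv2.imread("pics/side0.png")
c=s[185:250,260:340]; cv2.imwrite("pics/c3.png",cv2.resize(c,None,fx=8,fy=8,interpolation=cv2.INTER_NEAREST))
E
```

```text
[[ 0.245 -0.     0.969]
 [-0.969  0.001  0.245]
 [-0.001 -1.    -0.   ]]
```

View pics/c1.png

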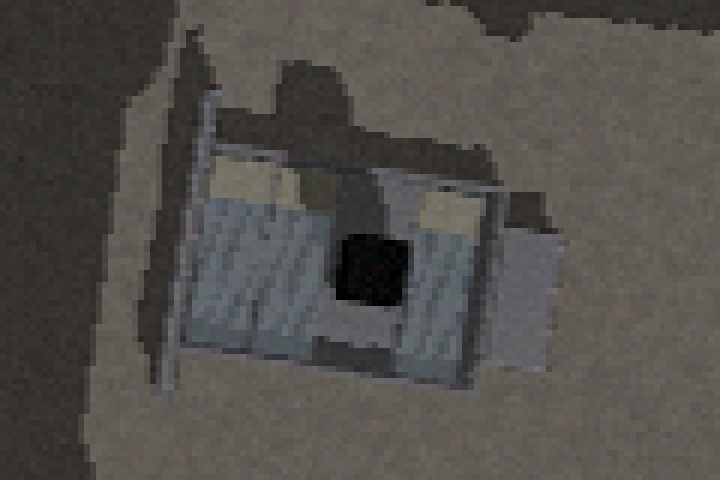

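View pics/c2.png

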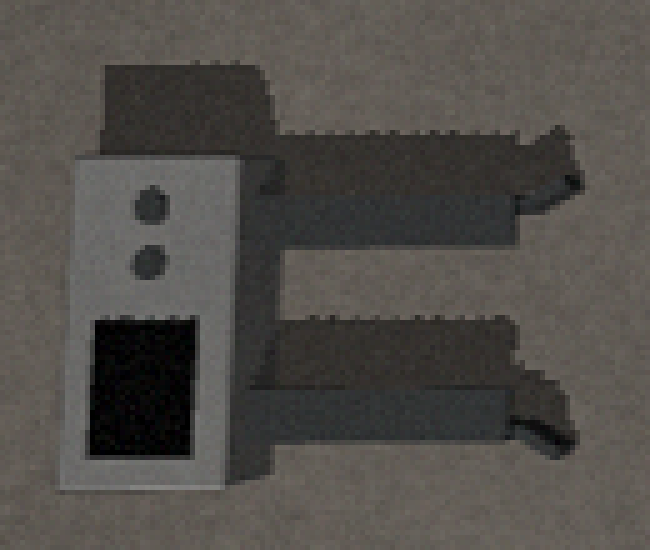

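View pics/c3.png

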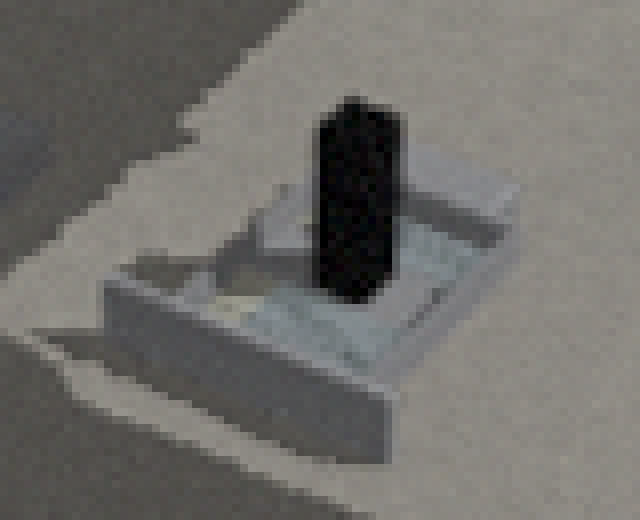

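Run:
```python
from h import *
a=lambda u,v:((u-3)/6+230,(v-3)/6+190)
b=lambda u,v:((u-2.5)/5+45,(v-2.5)/5+195)
P=lambda uv,z:plane("top",uv,z)
def show(n,X): print(n,(X*1000).round(1)[:2])
print("tray")
pl=[P(a(211,93),.03),P(a(160,392),.03)]; tg=[P(a(562,235),.018),P(a(543,370),.018)]
bd=[P(a(503,188),.018),P(a(470,387),.018)]
post=P(a(373,271),.08)
for n,l in(("plate",pl),("tongue",tg),("body",bd)):
    d=l[0]-l[1]; print(n,np.linalg.norm(d)*1000,"axisyaw",np.degrees(np.arctan2(d[1],d[0]))-90); show("mid",(l[0]+l[1])/2)
show("post",post)
t=cv2.imread("pics/top0.png");m=(t[200:265,270:310].max(2)<22).astype(np.uint8)
cs,_=cv2.findContours(m,0,1);c=max(cs,key=cv2.contourArea);print(cv2.minAreaRect(c),cv2.boundingRect(c))
print("mask post",P(np.array(cv2.minAreaRect(c)[0])+[270,200],.08))
axis=(tg[0]+tg[1])/2-(pl[0]+pl[1])/2; print("L",np.linalg.norm(axis),np.degrees(np.arctan2(axis[1],axis[0])))
print("bay")
for n,uv,z in(("upO r",b(517,195),.033),("upI r",b(517,247),.033),("upI l",b(282,247),.033),("loI r",b(515,387),.033),("loI l",b(250,387),.033),("loO r",b(510,441),.033),("loO l",b(275,446),.033),
 ("h tl",b(75,155),.05),("h tr",b(241,155),.05),("h bl",b(59,490),.05),("h br",b(226,490),.05),("tipU",b(583,187),.03),("tipL",b(575,450),.03)): show(n,P(uv,z))
# side check post top
o1,d1=ray("top",(291.2,234.2));o2,d2=ray("side",((358-4)/8+260,(112-4)/8+185))
A=np.c_[d1,-d2];s=np.linalg.lstsq(A,o2-o1,rcond=None)[0];print("tri",o1+s[0]*d1,o2+s[1]*d2)
```

```text
tray
plate 117.85522777196172 axisyaw -99.38504228074358
mid [577.1 -59.5]
tongue 53.759307122854665 axisyaw -98.70918820761447
mid [ 553.6 -204.2]
body 79.57451137325748 axisyaw -99.93737033213647
mid [ 559.6 -178.2]
post [ 564.5 -129.8]
((21.403844833374023, 34.48076629638672), (10.78638744354248, 10.982503890991211), 11.309932708740234) (16, 29, 12, 12)
mask post [ 0.56495562 -0.12926078  0.08      ]
L 0.14708589974531622 -99.22508507191239
bay
upO r [568.2 199.9]
upI r [544.3 199. ]
upI l [544.3 305.9]
loI r [480.7 197.7]
loI l [480.9 317.2]
loO r [456.4 199. ]
loO l [454.5 304.7]
h tl [585.6 392.7]
h tr [585.7 318.8]
h bl [437.3 390.9]
h br [437.1 317.8]
tipU [571.9 170.6]
tipL [451.9 170.4]
tri [ 0.56540473 -0.12842433  0.08727815] [ 0.56484076 -0.12865453  0.08727734]
```

Post at about (0.565, -0.130) with the tray axis at -99.3°. Sizes agree: tongue-to-plate 147, plate 118, tongue 54. The bay centreline is x≈0.512, stop y≈0.318 and way-in angle ≈90.2° (rail ends 118 out and lip gap 63, as given). I'll go above the post with the jaws along the tray axis.

Request:
send_rows --pt "1 -6 0 8.6 0.07" --pt "1 -12 0 17.2 0.14" --pt "1 -18 0 25.8 0.2" --pt "1 -24 0 34.4 0.27" --pt "1 -30 0 43 0.34" --pt "1 -36 2 51.6 0.41" --pt "1 -36 4 51.6 0.41" --pt "1 -36 8 51.6 0.41" --pt "1 -36 8 51.6 0.41" --pt "1 -36 8 51.6 0.41" --pt "1 -36 8 51.6 0.41" --pt "1 -36 8 51.6 0.41" --pt "1 -36 8 51.6 0.41" --pt "1 -36 8 51.6 0.41" --pt "1 -36 8 51.6 0.41"

```text
clock: 1.98
position: [0.5649, -0.1316, 0.1473]
ee_rot: [-1.127, 1.328, -1.33]
force: [0.7, 0.3, -0.1]
width: 0.998
```

Run:
```python
from h import *
for n in("side","top"): cv2.imwrite(f"pics/{n}1.png",imaging.get_image(n))
s=arm.observe()
M=R.from_rotvec(s['ee_rot']).as_matrix()
print(s['clock'],s['joints'].round(3),s['position'].round(4),s['force'].round(2));print(M.round(3), np.degrees(np.arctan2(M[1,0],M[0,0])))
print("to post, tool axes", M.T@(np.array([.565,-.1295,.039])-s['position']))
```

```text
2.075 [ 0.237  0.446 -0.14   1.773  0.076  0.927 -1.669] [ 0.5651 -0.1311  0.147 ] [0.01 0.38 0.38]
[[-0.163  0.     0.987]
 [-0.987 -0.    -0.163]
 [ 0.    -1.     0.   ]] -99.35965701823895
to post, tool axes [-0.00154405  0.10804956 -0.00037297]
```

View pics/side1.png

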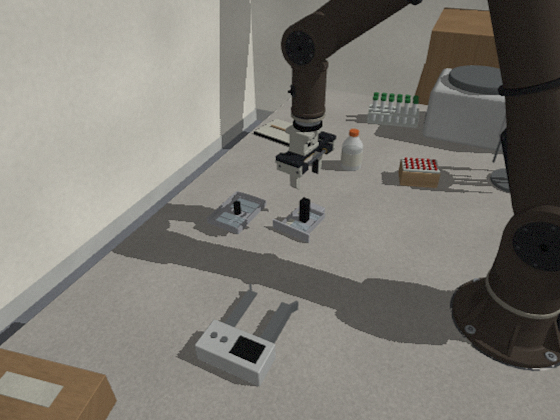

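View pics/top1.png

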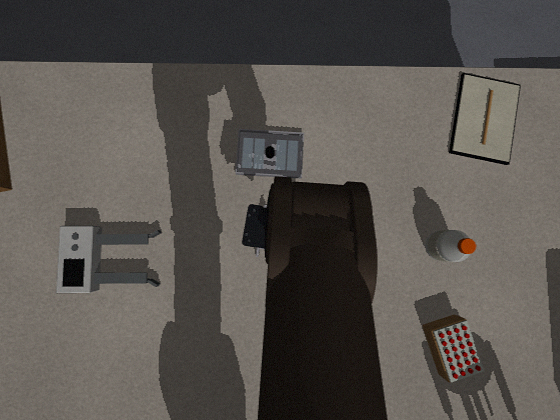

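The gripper stands above the narrow tray, aligned with it at -99.4°; the side view (300,170) shows nothing in the way. Descend, then close gently.

Request:
send_rows --pt "1 -0.15 3 0 0" --pt "1 -0.15 6 0 0" --pt "1 -0.15 8 0 0" --pt "1 -0.15 9.5 0 0" --pt "1 -0.15 10.5 0 0" --pt "1 -0.15 10.8 0 0" --pt "1 -0.15 10.8 0 0" --pt "1 -0.15 10.8 0 0" --squeeze 15

```text
clock: 3.08
position: [0.566, -0.129, 0.0393]
ee_rot: [-1.127, 1.327, -1.328]
force: [0.5, 0.5, -0.0]
width: 1.0
```

Request:
send_rows --pt "0 0 0 0 0" --pt "0 0 0 0 0" --pt "0 0 0 0 0" --pt "0 0 0 0 0" --pt "0 0 0 0 0" --pt "0 0 0 0 0" --pt "0 0 0 0 0" --pt "0 0 0 0 0" --pt "0 0 0 0 0" --pt "0 0 0 0 0" --squeeze 15

```text
clock: 4.32
position: [0.5654, -0.1292, 0.0387]
ee_rot: [-1.128, 1.328, -1.328]
force: [0.1, -2.6, 0.3]
width: 0.264
```

Run:
```python
from h import *
for n in("side",): cv2.imwrite(f"pics/{n}2.png",cv2.resize(imaging.get_image(n)[130:280,180:380],None,fx=4,fy=4))
s=arm.observe()
M=R.from_rotvec(s['ee_rot']).as_matrix()
print(s['clock'],s['joints'].round(3),s['position'].round(4),s['force'].round(2),s['width']*92, np.degrees(np.arctan2(M[1,0],M[0,0])))
print("to turn spot", M.T@(np.array([.512,-.05,.039])-s['position']))
```

```text
4.375 [ 0.222  0.584 -0.126  1.864  0.108  0.701 -1.7  ] [ 0.5654 -0.1292  0.0387] [-1.01 -2.03 -0.55] 23.898797217997423 -99.31085584802564
to turn spot [-0.06950856 -0.00032547 -0.06546378]
```

View pics/side2.png

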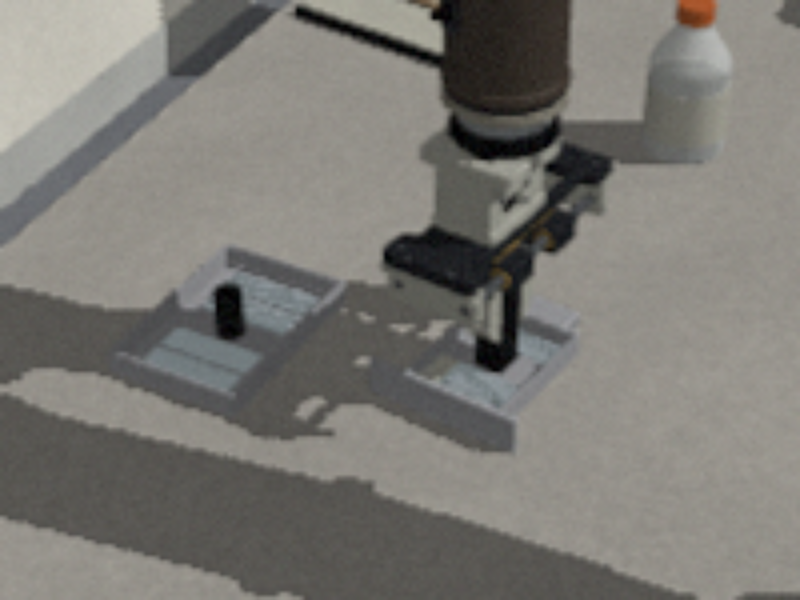

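The post is held (opening 23.9 mm against 24 mm), well clear of the wide tray. Slide it along the bench to an open spot first.

Request:
send_rows --pt "0 -0.5 0 -0.5 0" --pt "0 -1.4 0 -1.3 0" --pt "0 -2.4 0 -2.2 0" --pt "0 -3.4 0 -3.2 0" --pt "0 -4.4 0 -4.1 0" --pt "0 -5.4 0 -5 0" --pt "0 -6.3 0 -5.9 0" --pt "0 -6.8 0 -6.4 0" --pt "0 -7 0 -6.5 0" --pt "0 -7 0 -6.5 0" --pt "0 -7 0 -6.5 0" --squeeze 25

```text
clock: 5.75
position: [0.5128, -0.0496, 0.0387]
ee_rot: [-1.128, 1.328, -1.328]
force: [0.1, 0.1, -2.7]
width: 0.258
```

Request:
send_rows --pt "0 0 0 0 -0.05" --pt "0 0 0 0 -0.15" --pt "0 0 0 0 -0.27" --pt "0 0 0 0 -0.4" --pt "0 0 0 0 -0.53" --pt "0 0 0 0 -0.66" --pt "0 0 0 0 -0.79" --pt "0 0 0 0 -0.92" --pt "0 0 0 0 -1.05" --pt "0 0 0 0 -1.18" --pt "0 0 0 0 -1.31" --pt "0 0 0 0 -1.43" --pt "0 0 0 0 -1.53" --pt "0 0 0 0 -1.6" --pt "0 0 0 0 -1.6" --pt "0 0 0 0 -1.6"

```text
clock: 7.75
position: [0.5128, -0.0497, 0.0387]
ee_rot: [-1.568, 0.106, -0.106]
force: [0.1, -0.8, -2.5]
width: 0.262
```

Run:
```python
from h import *
for n in("side",): cv2.imwrite(f"pics/{n}3.png",cv2.resize(imaging.get_image(n)[130:380,180:380],None,fx=2.4,fy=2.4))
s=arm.observe()
M=R.from_rotvec(s['ee_rot']).as_matrix()
print(s['clock'],s['joints'].round(3),s['position'].round(4),s['force'].round(2),s['width']*92, np.degrees(np.arctan2(M[1,0],M[0,0])))
```

```text
7.8 [ 0.404  0.571 -0.56   1.998  0.463  0.699 -0.581] [ 0.5128 -0.0497  0.0387] [ 0.08  0.12 -2.24] 24.008367693121688 -7.7305216335398965
```

View pics/side3.png

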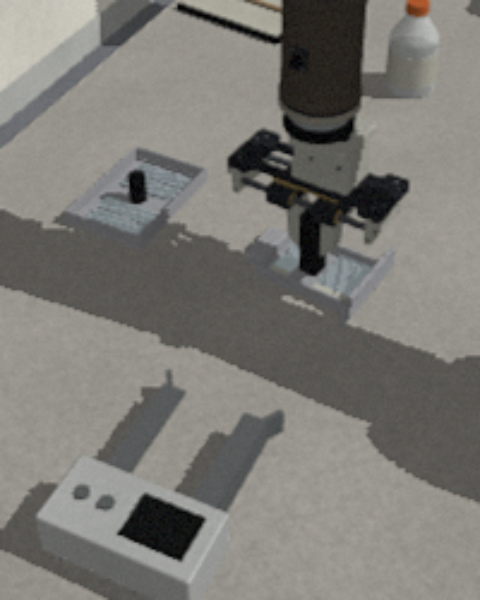

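The tray turns with the gripper, half-way round (tongue towards +x, plate at (370,275)). Do the second half.

Request:
send_rows --pt "0 0 0 0 -0.05" --pt "0 0 0 0 -0.15" --pt "0 0 0 0 -0.27" --pt "0 0 0 0 -0.4" --pt "0 0 0 0 -0.53" --pt "0 0 0 0 -0.66" --pt "0 0 0 0 -0.79" --pt "0 0 0 0 -0.92" --pt "0 0 0 0 -1.05" --pt "0 0 0 0 -1.18" --pt "0 0 0 0 -1.31" --pt "0 0 0 0 -1.43" --pt "0 0 0 0 -1.54" --pt "0 0 0 0 -1.63" --pt "0 0 0 0 -1.69" --pt "0 0 0 0 -1.71" --pt "0 0 0 0 -1.71" --pt "0 0 0 0 -1.71"

```text
clock: 10.05
position: [0.5127, -0.0494, 0.0387]
ee_rot: [-1.207, -1.213, 1.213]
force: [1.4, -0.4, -2.2]
width: 0.26
```

Run:
```python
from h import *
for n in("side","top"):
  im=imaging.get_image(n); cv2.imwrite(f"pics/{n}4f.png",im)
  cv2.imwrite(f"pics/{n}4.png",cv2.resize(im[150:390,180:380] if n=="side" else im[180:320,40:320],None,fx=2.4,fy=2.4))
s=arm.observe()
M=R.from_rotvec(s['ee_rot']).as_matrix()
print(s['clock'],s['joints'].round(3),s['position'].round(4),s['force'].round(2),s['width']*92, np.degrees(np.arctan2(M[1,0],M[0,0])))
print(M.T@(np.array([.512,.243,.039])-s['position']))
```

```text
10.15 [ 0.673  0.724 -0.981  1.977  0.794  0.884  0.835] [ 0.5127 -0.0493  0.0387] [ 0.01 -0.14 -2.7 ] 24.046294513911178 90.31933084609257
[ 0.29234344 -0.00031054 -0.00095531]
```

View pics/side4.png

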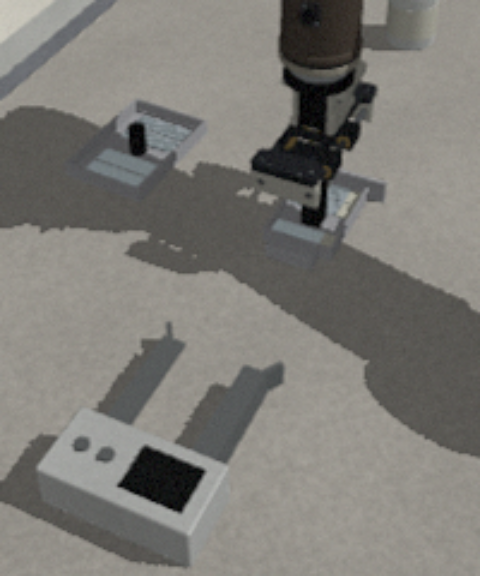

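View pics/top4.png

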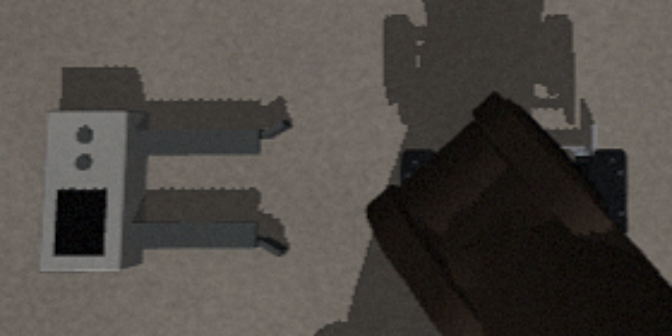

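Turned: tool at 90.3°, tongue now towards the bay (side view about (300,235)). Advance to just before the mouth and check alignment.

Request:
send_rows --pt "0 0.5 0 0 0" --pt "0 1.5 0 0 0" --pt "0 3 0 0 0" --pt "0 4.5 0 0 0" --pt "0 6 0 0 0" --pt "0 7.5 0 0 0" --pt "0 9 0 0 0" --pt "0 10.5 0 -0.1 0" --pt "0 11.5 0 -0.1 0" --pt "0 12 0 -0.1 0" --pt "0 12 0 -0.1 0" --pt "0 12 0 -0.1 0"

```text
clock: 11.65
position: [0.513, 0.0707, 0.0387]
ee_rot: [-1.206, -1.214, 1.213]
force: [-0.1, 1.4, -1.8]
width: 0.259
```

Run:
```python
from h import *
for n in("side","top"):
  im=imaging.get_image(n); cv2.imwrite(f"pics/{n}5f.png",im)
  cv2.imwrite(f"pics/{n}5.png",cv2.resize(im[180:350,190:350] if n=="side" else im[180:320,40:280],None,fx=3.3,fy=3.3))
s=arm.observe()
M=R.from_rotvec(s['ee_rot']).as_matrix()
print(s['clock'],s['joints'].round(3),s['position'].round(4),s['force'].round(2),s['width']*92, np.degrees(np.arctan2(M[1,0],M[0,0])))
print(M.T@(np.array([.512,.243,.039])-s['position']))
```

```text
11.75 [ 0.434  0.724 -0.972  1.971  0.787  0.882  0.61 ] [0.513  0.0705 0.0387] [-0.61  1.7  -1.74] 23.692243540010857 90.33248452940461
[ 1.72480569e-01 -2.43750036e-04 -1.40344365e-05]
```

View pics/side5.png

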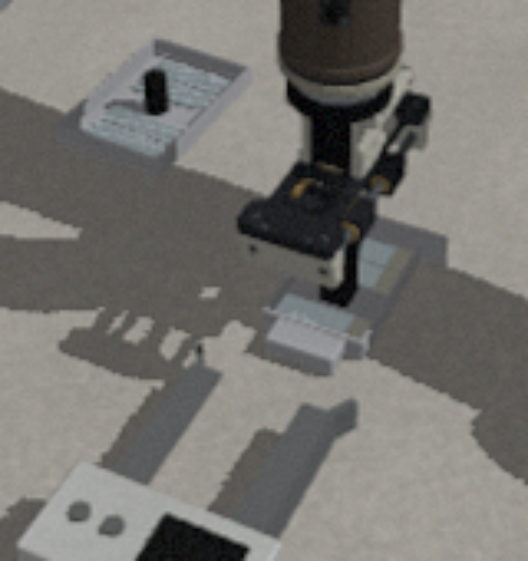

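View pics/top5.png

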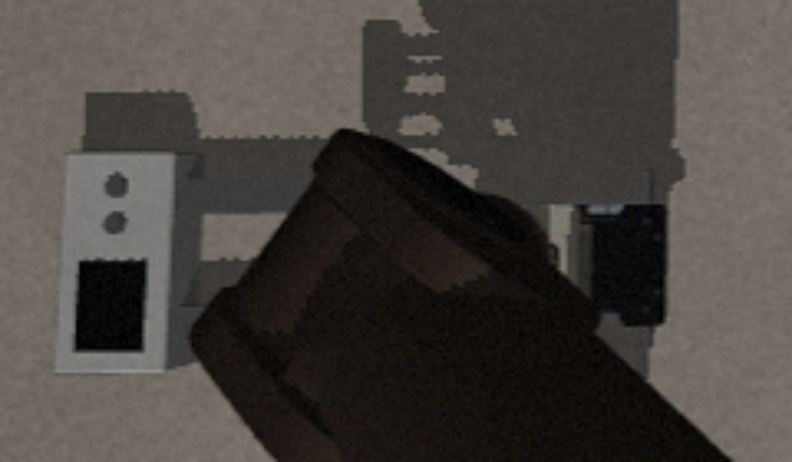

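Run:
```python
from h import *
im=cv2.imread("pics/side5f.png")
cv2.imwrite("pics/side5c.png",cv2.resize(im[255:310,230:320],None,fx=8,fy=8,interpolation=cv2.INTER_NEAREST))
for X in((.512+.028,.1455,.018),(.512-.028,.1455,.018),(.512+.042,.1205,.018),(.512-.042,.1205,.018),(.512+.032,.2,.033),(.512-.032,.2,.033)):print(X,(proj("side",X)-[230,255])*8+4)
```

```text
(0.54, 0.1455, 0.018) [315.11361425 221.62127011]
(0.484, 0.1455, 0.018) [479.69423422 280.23874058]
(0.554, 0.1205, 0.018) [311.65782866 154.74108622]
(0.47000000000000003, 0.1205, 0.018) [555.39577222 239.66703626]
(0.544, 0.2, 0.033) [217.79754715 304.97555119]
(0.48, 0.2, 0.033) [413.05520675 377.26308277]
```

View pics/side5c.png

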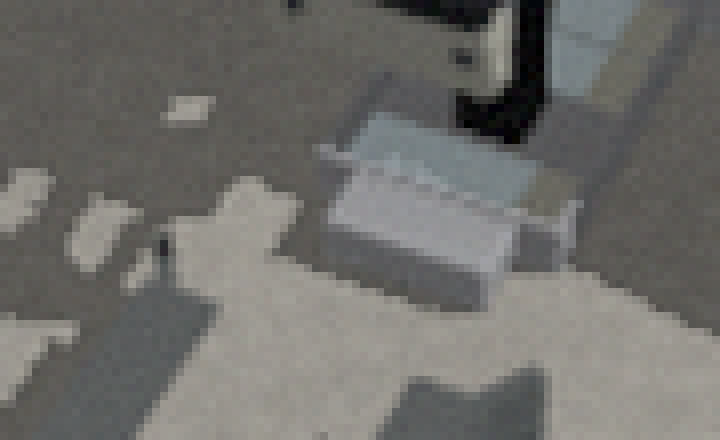

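Run:
```python
from h import *
for n,c,z in(("tongue L",(327,224),.018),("tongue R",(492,279),.018),("tongue bot L",(328,258),0),("bot R",(487,311),0),("body L",(320,150),.018),("body R top",(578,203),.018),("body R bot",(570,270),0),("lipL",(218,303),.033),("lipR",(410,376),.033)):
    print(n,(plane("side",((c[0]-4)/8+230,(c[1]-4)/8+255),z)*1000).round(1))
```

```text
tongue L [536.2 144.8  18. ]
tongue R [480.8 143.4  18. ]
tongue bot L [537.5 142.5   0. ]
bot R [483.5 141.    0. ]
body L [552.6 117.5  18. ]
body R top [469.9 103.5  18. ]
body R bot [467.3 114.6   0. ]
lipL [544.3 199.3  33. ]
lipR [481. 200.  33.]
```

Tongue tip mid is about (0.510, 0.143), 2–3 mm to -x of the bay centreline and perhaps 1° over; clearance is 6 mm a side. I'll apply a small correction and push in part way.

Request:
send_rows --pt "0 0.5 0 -0.1 0.01" --pt "0 1.2 0 -0.15 0.015" --pt "0 2 0 -0.15 0.015" --pt "0 3 0 -0.15 0.015" --pt "0 4 0 -0.15 0.015" --pt "0 5 0 -0.15 0.015" --pt "0 6 0 -0.15 0.015" --pt "0 7 0 -0.15 0.015" --pt "0 8 0 -0.15 0.015" --pt "0 9 0 -0.15 0.015" --pt "0 10 0 -0.15 0.015" --pt "0 10 0 -0.15 0.015"

```text
clock: 13.25
position: [0.5135, 0.1728, 0.0388]
ee_rot: [-1.211, -1.205, 1.203]
force: [-0.7, 1.9, 0.5]
width: 0.261
```

Run:
```python
from h import *
for n in("side","top"):
  im=imaging.get_image(n); cv2.imwrite(f"pics/{n}6f.png",im)
  cv2.imwrite(f"pics/{n}6.png",cv2.resize(im[220:350,190:340] if n=="side" else im[180:320,40:280],None,fx=4 if n=="side" else 3,fy=4 if n=="side" else 3))
s=arm.observe()
M=R.from_rotvec(s['ee_rot']).as_matrix()
print(s['clock'],s['joints'].round(3),s['position'].round(4),s['force'].round(2),s['ft_torque'].round(2),s['width']*92, np.degrees(np.arctan2(M[1,0],M[0,0])))
print(M.T@(np.array([.512,.243,.039])-s['position']))
```

```text
13.35 [ 0.227  0.745 -0.955  1.914  0.778  0.905  0.44 ] [0.5137 0.1718 0.0388] [ 0.46  1.26 -0.93] [ 0.25 -0.2   0.06] 24.143802452954297 89.55938004025579
[ 0.07123131 -0.00013403  0.00220747]
```

View pics/side6.png

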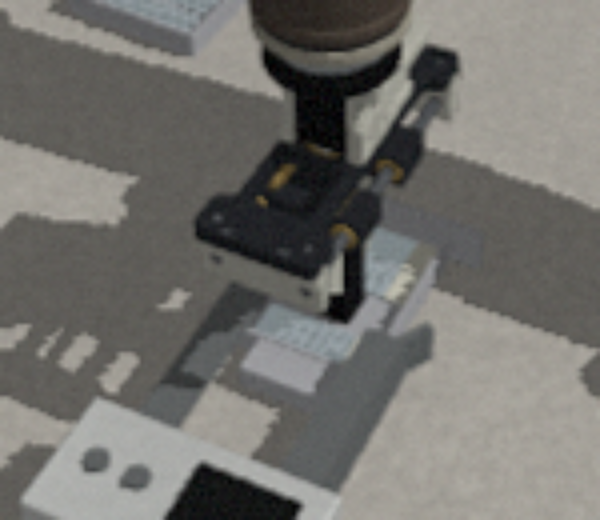

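View pics/top6.png

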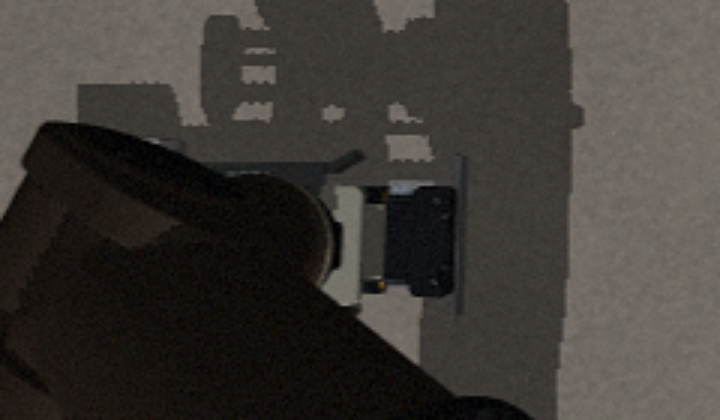

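The tray is between the rails (side view, tongue at about (285,370), under the lips) with forces under 2 N. Continue to near home, then nudge to the stop.

Request:
send_rows --pt "0 0.6 0 0 0" --pt "0 1.4 0 0.05 0" --pt "0 2.3 0 0.1 0" --pt "0 3.2 0 0.1 0" --pt "0 4.1 0 0.1 0" --pt "0 5 0 0.1 0" --pt "0 5.7 0 0.1 0" --pt "0 6.2 0 0.1 0" --pt "0 6.4 0 0.1 0" --pt "0 6.4 0 0.1 0"

```text
clock: 14.6
position: [0.5135, 0.2344, 0.0387]
ee_rot: [-1.214, -1.202, 1.203]
force: [0.5, -4.0, 3.5]
width: 0.26
```

Request:
send_rows --pt "0 0.2 0 0 0" --pt "0 0.4 0 0 0" --pt "0 0.6 0 0 0" --pt "0 0.7 0 0 0" --pt "0 0.7 0 0 0"

```text
clock: 15.22
position: [0.5135, 0.2415, 0.0387]
ee_rot: [-1.214, -1.202, 1.203]
force: [-0.7, -5.0, 4.4]
width: 0.255
```

Request:
send_rows --pt "0 0.1 0 0 0" --pt "0 0.2 0 0 0" --pt "0 0.2 0 0 0" --pt "0 0.2 0 0 0"

```text
clock: 15.72
position: [0.5135, 0.2436, 0.0387]
ee_rot: [-1.213, -1.203, 1.203]
force: [0.0, -3.7, 5.1]
width: 0.26
```

Run:
```python
from h import *
for n in("side","top"):
  im=imaging.get_image(n); cv2.imwrite(f"pics/{n}7f.png",im)
  cv2.imwrite(f"pics/{n}7.png",cv2.resize(im[220:350,190:340] if n=="side" else im[180:320,40:280],None,fx=4 if n=="side" else 3,fy=4 if n=="side" else 3))
s=arm.observe()
M=R.from_rotvec(s['ee_rot']).as_matrix()
print(s['clock'],s['position'].round(4),s['force'].round(2),s['ft_torque'].round(2),s['width']*92, np.degrees(np.arctan2(M[1,0],M[0,0])))
```

```text
15.825 [0.5135 0.2436 0.0387] [ 0.2  -3.99  4.49] [-0.76 -0.24 -0.03] 23.632076396764667 89.48690665140015
```

View pics/side7.png

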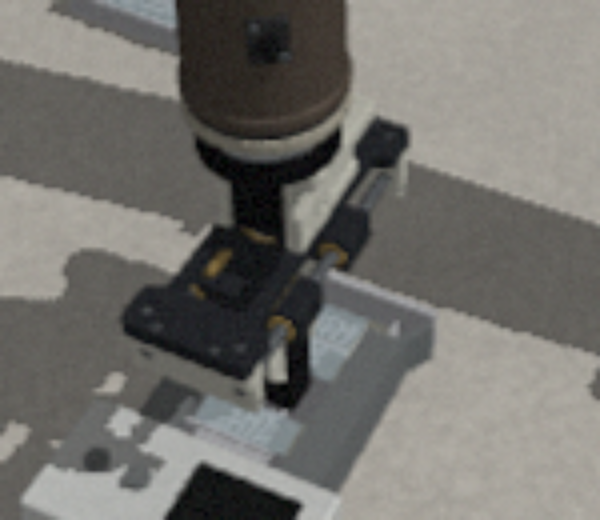

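View pics/top7.png

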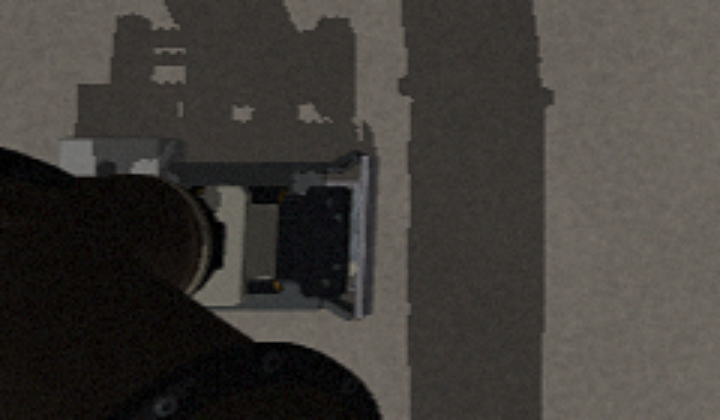

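Nearly home: the plate is at the rail mouth (top view x≈362). The force is still only ~4 N of friction, so I'll nudge in until the stop pushes back.

Request:
send_rows --pt "0 0.1 0 0 0" --pt "0 0.2 0 0 0" --pt "0 0.2 0 0 0"

```text
clock: 16.2
position: [0.5136, 0.2439, 0.0388]
ee_rot: [-1.216, -1.2, 1.204]
force: [-1.9, -10.9, 11.9]
width: 0.261
```

Request:
send_rows --pt "0 0.1 0 0 0" --pt "0 0.2 0 0 0" --pt "0 0.2 0 0 0"

```text
clock: 16.58
position: [0.5137, 0.2439, 0.0389]
ee_rot: [-1.219, -1.198, 1.206]
force: [-2.7, -17.3, 18.4]
width: 0.259
```

It is against the stop: motion ceased at y=0.244 with the force rising to 17 N, and stop y = 0.319 matches the measurement. Relax the push, then open partly.

Request:
send_rows --pt "0 -0.15 0 0 0" --pt "0 -0.3 0 0 0" --pt "0 -0.3 0 0 0"

```text
clock: 16.95
position: [0.5136, 0.2438, 0.0387]
ee_rot: [-1.215, -1.202, 1.203]
force: [-0.1, -7.5, 5.4]
width: 0.262
```

Request:
send_rows --pt "0.35 0 0 0 0" --pt "0.45 0 0 0 0" --pt "0.55 0 0 0 0" --pt "0.55 0 0 0 0" --pt "0.55 0 0 0 0" --pt "0.55 0 0 0 0"

```text
clock: 17.7
position: [0.5135, 0.2447, 0.0387]
ee_rot: [-1.213, -1.203, 1.203]
force: [0.1, -0.2, 0.2]
width: 0.551
```

Released with zero force. Lift straight up and then move away to see.

Request:
send_rows --pt "0.55 0 -1 0 0" --pt "0.55 0 -3 0 0" --pt "0.55 0 -6 0 0" --pt "0.55 0 -10 0 0" --pt "0.55 0 -14 0 0" --pt "0.55 0 -18 0 0" --pt "0.55 -5 -18 0 0" --pt "0.55 -11 -18 0 0" --pt "0.55 -17 -18 0 0" --pt "0.55 -23 -18 0 0" --pt "0.55 -29 -18 0 0" --pt "0.55 -34 -18 0 0" --pt "0.55 -36 -18 0 0" --pt "0.55 -36 -18 0 0" --pt "0.55 -36 -18 0 0" --pt "0.55 -36 -18 0 0"

```text
clock: 19.7
position: [0.5104, -0.1133, 0.2192]
ee_rot: [-1.212, -1.205, 1.205]
force: [-0.2, -0.2, 0.5]
width: 0.546
```

Run:
```python
from h import *
for n in("side","top"):
  im=imaging.get_image(n); cv2.imwrite(f"pics/{n}8f.png",im)
  cv2.imwrite(f"pics/{n}8.png",cv2.resize(im[220:380,180:340] if n=="side" else im[195:305,45:200],None,fx=3.7 if n=="side" else 5,fy=3.7 if n=="side" else 5,interpolation=cv2.INTER_NEAREST))
s=arm.observe()
print(s['clock'],s['position'].round(4),s['force'].round(2))
```

```text
19.8 [ 0.5104 -0.1139  0.219 ] [ 0.3  -0.31  0.68]
```

View pics/top8.png

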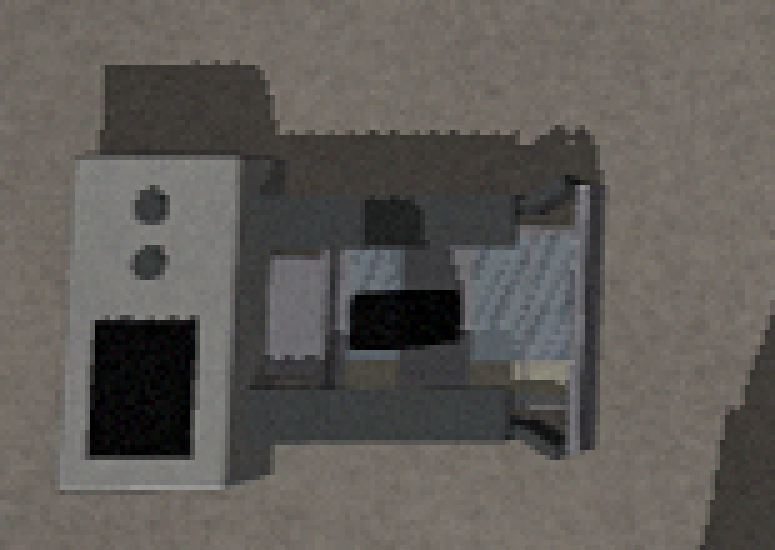

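View pics/side8.png

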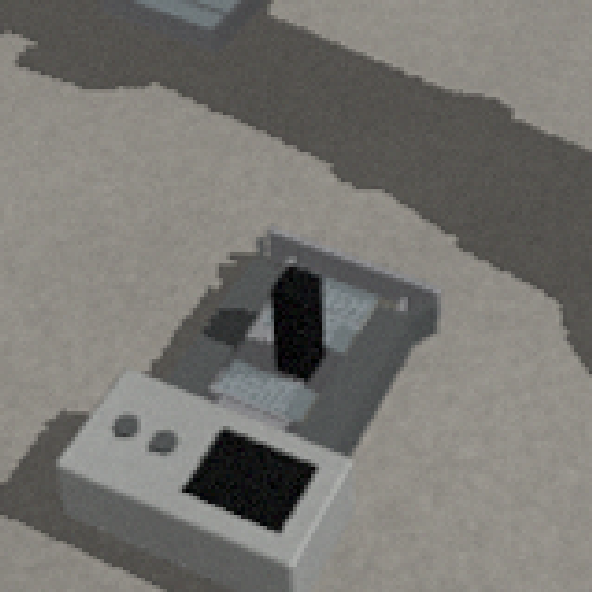

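View pics/top8f.png

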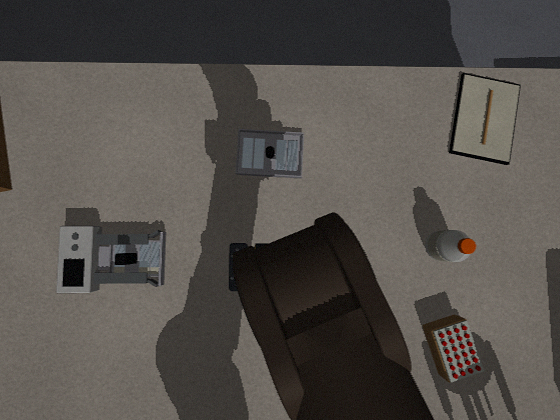

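The tray sits in the bay with its plate just outside the rail mouth (crop x≈580). The tongue lies against the housing side (x≈267). The wide tray and bottle are unmoved. Check numerically.

Run:
```python
from h import *
b=lambda u,v:((u-2.5)/5+45,(v-2.5)/5+195)
P=lambda uv,z:(plane("top",uv,z)*1000).round(1)
print("tongue tip top",P(b(269,255),.018),P(b(267,358),.018))
print("stop at z.018 px",[(proj("top",(x,.3185,.018))-[45,195])*5+2.5 for x in(.54,.484)])
print("post top L/R",P(b(347,320),.08),P(b(404,320),.08))
print("plate top outer",P(b(590,185),.03),P(b(583,450),.03))
a,c=cv2.imread("pics/top0.png"),cv2.imread("pics/top8f.png")
for n,(lo,hi) in(("cap",((0,40,120),(60,110,255))),):
  for im in(a,c):
    m=cv2.inRange(im[225:265,450:490],np.array(lo),np.array(hi));M=cv2.moments(m);print(n,M['m10']/M['m00'],M['m01']/M['m00'])
for im in(a,c):
  m=(im[140:165,255:285].max(2)<18).astype(np.uint8);M=cv2.moments(m);print("knob",M['m10']/M['m00'],M['m01']/M['m00'])
```

```text
tongue tip top [540.6 318.3  18. ] [493.1 316.9  18. ]
stop at z.018 px [array([268.56654437, 256.24140343]), array([262.55827607, 377.84415544])]
post top L/R [512.9 255.9  80. ] [512.9 231.5  80. ]
plate top outer [572.9 167.4  30. ] [451.9 166.8  30. ]Traceback (most recent call last):
  File "<stdin>", line 11, in <module>
ZeroDivisionError: float division by zero
```

Run:
```python
from h import *
a,c=cv2.imread("pics/top0.png"),cv2.imread("pics/top8f.png")
for n,(y0,y1,x0,x1) in(("bottle",(228,264,428,482)),("knob",(143,163,260,280))):
  t=a[y0:y1,x0:x1]; r=cv2.matchTemplate(c[y0-8:y1+8,x0-8:x1+8],t,cv2.TM_CCOEFF_NORMED); print(n,cv2.minMaxLoc(r)[1::2])
print(arm.sign_off())
```

```text
bottle (0.7974706888198853, (8, 8))
knob (0.9425030946731567, (8, 8))
the job is handed in; nothing more can be done
None
```

The narrow tray is home in the bay, tongue first, and released. I gripped it by the post, slid it clear and turned it 189° on the bench. Then I slid it between the rails until the stop pushed back with about 17 N, eased off, opened the gripper and lifted away. The job was handed in at about 20 s.

**Last checks:**
- **Position:** the post centre is at y = 0.244 m against 0.243 m expected, and the tongue tip is at y ≈ 0.317–0.318 m, against the stop (0.318–0.319 m). The plate is outside the rail mouth. The tray is about 1 mm off the centreline.
- **Gripper:** the force on it was near zero after it let go.
- **Bystanders:** image matching shows no shift for the bottle or the wide tray's knob. The bottle's match score was lower (0.80, against 0.94 for the knob), probably because its shadow changed.

**Failed or disagreeing:**
- **Colour check:** a first colour-mask check of the bottle cap failed because the mask was empty. The image matching replaced it.
- **Alignment:** before the mouth, the side view put the tongue tip 2–3 mm off line and about 1° over, more than the arm's own reading. I made a small correction and it went in with little force.
- **Vertical force:** it rose to about 18 N while the tray pressed on the stop, and fell to zero after release.

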